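# Feel the gap of a plate capacitor with a taper gauge

### The job

On the physics bench, pick up the steel taper gauge by its black handle and slide its thin end straight into the gap between the two plates of the plate stand, entering over the open front edge with the blade lying flat on the lower plate. Push gently until the blade drags snugly between both plates, without forcing the sprung upper plate up, and finish still gripping the gauge and holding it steady at that depth. Leave the other things on the bench where they are.

Things in the scene. Friction and masses are not known exactly. Their poses are not given: they have to be found in the camera images.
- gauge: taper gauge, 90 g, loose on the bench: upright black handle block 36 long (x) x 14 wide (y) x 36 high; from its front a steel blade 24 wide runs along +x. Origin: centre of the handle's underside; z up, x towards the thin end. Blade and handle share one flat underside, z = 0; the sloping face is on top. Grip the handle across its 14 mm from above
- tip (a point): middle of the lower edge of the gauge's thin end, 140 mm from the gauge's origin along its x; axes as the gauge. The blade is 2 thick here and thickens evenly, 0.06 mm per mm, to 8.3 at 105 mm behind the tip, then stays 8.3 thick up to the handle's front, 122 mm behind the tip
- stand: fixed plate stand: grey base 200 x 130 x 18 (x -65 to 135 mm), aluminium lower plate 105 x 100 (x -65 to 40, y -50 to 50), top face at z = 30; steel rod 12 dia., 233 high, at x = 105. Origin on the bench under the upper plate's middle; x points from the open front to the rod, z up. A dark head clamped to the rod carries the upper plate; head and its spring cylinder (front at x = 0) reach 92 high
- mouth (a point): middle of the gap's front edge, on the lower plate's top face (stand x = -40, z = 30 mm); axes as the stand, +x leads into the gap. The lower plate runs on 25 mm in front of it as an open ledge. The gap at rest differs every time, between 4 and 6 mm, so a flat blade meets the upper plate with its tip 33 to 67 mm past this point
- upper_plate (a joint): how far the upper plate is pushed up against its spring, m: 0 at rest, up to 0.008; about 6 N lifts it off its rest, plus 1.5 N per mm. The upper plate is aluminium, 80 x 100 x 6, straight above the lower one; its front has a turned-up lip that reaches 10 mm forward of mouth and rises 6 mm
- calculator: black pocket calculator lying flat, 155 x 78 x 14, bystander, origin at centre of underside
- weight: brass weight, 48 dia. x 54 high, bystander, origin at centre of underside
- weight_small: brass weight, 32 dia. x 38 high, bystander, origin at centre of underside
- screwdriver: screwdriver 170 long, lying, bystander
- eraser: white eraser 45 x 20 x 12, bystander, origin at centre of underside
- pen_cup: grey open cup 76 dia. x 90 high, bystander, origin at centre of underside
Not all that is in view belongs to the job. Of the things like the gauge, leave any that is brown or turquoise; of the rest the smaller one is meant.

How it is judged:
On the way, in this order (a step that is already met when the one before it is completed fails the run):
1. the gauge is picked up clear of the bench (height (world z) of gauge above 0.022 m and height (world z) of tip above 0.015 m and contact force between the fingers and gauge above 1 N), for 0.1 s.
2. the tip is in the gap from the front, the upper plate not yet pushed up (x of tip in the frame of mouth between 0.006 and 0.06 m and z of tip in the frame of mouth between -0.002 and 0.004 m and angle between the x axis of gauge and the x axis of stand, either way round below 0.3 rad and value of joint upper_plate below 0.0005 m).
At the end, for the whole second after the job is handed in: Gauge gripped (over 2 N), still, handle off the bench; blade flat (0.06 rad, tip within 2 mm of the lower plate) and straight in (0.25 rad), tip 22 to 105 mm past the front edge; over 1 N on the upper plate and 0.3 N on the lower; upper plate pushed up less than 1.8 mm (contact force between gauge and upper_plate above 1 N and contact force between gauge and stand above 0.3 N and value of joint upper_plate below 0.0018 m and x of tip in the frame of mouth between 0.022 and 0.105 m and z of tip in the frame of mouth between -0.002 and 0.002 m and y of tip in the frame of mouth between -0.05 and 0.05 m and angle between the x axis of gauge and the x axis of stand, either way round below 0.25 rad and angle between gauge's own z axis and vertical below 0.06 rad and contact force between the fingers and gauge above 2 N and height (world z) of gauge above 0.024 m and linear speed of gauge below 0.01 m/s); the arm keeps its last pose, push and grip.
It fails at once if the blade is forced: the upper plate is pushed up more than 3.5 mm (value of joint upper_plate above 0.0035 m).
It fails at once if a bystander is moved more than 30 mm (distance of any of calculator, weight, weight_small, screwdriver, eraser, pen_cup from where it was at the start of the episode above 0.03 m).
It also fails if it takes over 58 s, if anything falls off the work surface, if the arm or the gripper's body presses on something with over 40 N, if the wrist force passes 120 N, or if a joint passes its speed limit or range.

### The arm

A 6-joint arm with a two-finger parallel gripper is mounted at the origin on the work surface. World frame = base frame: x ahead of the robot, y to its left, z up, the work surface at z = 0. Lengths are in m, angles in rad, forces in N, time in s.
With the tool pointing down it reaches from about 0.35 to 0.775 m from the base axis. Payload 7.3 kg.
Tool frame: the origin (TCP) lies on the centre line of the jaws, within the pads' length; the fingertips stand 25 mm ahead of it and the grasp point (between the pads) lies 6 mm ahead of it; z points along the fingers, x is the direction in which the jaws open and shut, and the axes are right-handed (so a half turn about z gives the same grasp; the last joint's range is limited). The gripper opens to 92 mm and grips with 3 to 60 N. Pads are 19 mm wide; open, the fingers measure 130 mm over their backs; the gripper's body (75 mm by 190 mm) begins 47 mm behind the grasp point.
Start: joints at [1.007, 0.342, 1.524, -0, 1.275, -0.146], TCP at [0.213, 0.48, 0.252] pointing down, gripper open.
Joint ranges: [-2.53, 2.53], [-0.77, 2.02], [0.04, 2.7], [-1, 4.14], [0.28, 2.66], [-3.11, 3.11]. Speed limits (rad/s): [2.57, 2.57, 3.14, 3.14, 3.14, 3.14].

### API

Orientations are given as a unit quaternion [x, y, z, w].
In Python, from workcell import env, effector, cams gives the robot as it stands. Calls block until the motion is done:
- env.reach(position, orientation): joint-space move of the TCP to a pose.
- env.move_linear(position, v=0.15, rotation=None, stop_force=None): straight line of the TCP; rotation=None keeps the orientation; v is the mean speed in m/s. With stop_force (N) it stops when the force on the tool has changed by that much, and returns True; else False.
- env.goto_joints(angles): joint-space move.
- effector.gripper_open() and effector.grasp(squeeze=None): open the fingers fully, or close them until they stop; squeeze is the grip in N (None keeps the last).
- env.sleep(seconds).
- env.inverse_kinematics(position, orientation): joint angles nearest the present ones, or None.
- env.get_state(): the state.
- cams.get_image(name): name is "scene" or "top"; returns (picture, depth): 420x560x3 uint8, red, green, blue; 420x560 float32, m along the optical axis (not along the pixel's ray), 0 where there is no reading.
- cams.camera_params(name): a dict with "intrinsics" (3x3 intrinsics, pixels), "R" (3x3) and "t" (3): a world point X has camera coordinates R X + t. Camera axes: x right, y down, z forward; pixel columns grow to the right and rows downward; lengths in m; the calibration is good to about 2 mm. A picture is of the moment at which its call begins. camera_params takes no time and is no camera call.
A pose or a line that the arm cannot do raises env.MotionError and nothing moves.
- env.sign_off(): hands the job in, once; it reports no verdict.
The state is a dict: "time": time; "qpos": joint angles; "joint_velocities": joint speeds; "effort": joint torques, N m; "position": TCP position; "ee_rot": TCP orientation; "wrist_force": force on the tool from outside, world axes, zero at the start; "wrist_torque": the same for the moment, N m; "finger_gap": finger opening in m.
Only numpy, scipy, OpenCV 4.12 (cv2) and the standard library are available. Lean on these libraries where they do the work, as an engineer would, in place of code of your own. Each camera call takes 0.05 s, during which the arm holds its last target.

## Working session

There is one attempt and no reset: what is moved stays moved. The work goes in short steps, each a Python script; the robot and the scene stay as the last script left them, time stands still between calls to the robot, and variables do not carry over. Pictures are saved under pics/ and viewed, and the job is handed in when it is done.

```bash
mkdir -p pics; ls
python3 - <<'E'
from workcell import env, effector, cams
import cv2,numpy as np
for n in("scene","top"):
    im,d=cams.get_image(n); cv2.imwrite(f"pics/{n}0.png",im[:,:,::-1]); np.savez(f"pics/{n}0.npz",im=im,d=d)
    p=cams.camera_params(n); print(n,p, (d>0).mean())
s=env.get_state(); print(s['time'],s['position'],s['ee_rot'],s['finger_gap'])
E
```

```text
pics
scene {'intrinsics': array([[452.51202978,   0.        , 278.55995423],
       [  0.        , 452.51202978, 211.29822009],
       [  0.        ,   0.        ,   1.        ]]), 'R': array([[-0.11798183,  0.99293474,  0.01268401],
       [ 0.59223549,  0.08061162, -0.80172246],
       [-0.79708056, -0.08707677, -0.5975619 ]]), 't': array([ 0.18310853, -0.24490659,  1.98510725])} 0.9958333333333333
top {'intrinsics': array([[403.69300464,   0.        , 276.72712015],
       [  0.        , 403.69300464, 208.2179871 ],
       [  0.        ,   0.        ,   1.        ]]), 'R': array([[-0.00301532, -0.99971997, -0.02347091],
       [-0.99702725,  0.0048126 , -0.07689925],
       [ 0.07699067,  0.02316926, -0.99676257]]), 't': array([-0.11760918,  0.54490977,  1.41970928])} 0.9959906462585034
0.1 [0.2128383  0.47957622 0.25112801] [ 8.38382078e-01  5.45082596e-01 -6.16655415e-04  2.71947296e-04] 0.09170299851137104
```

View pics/scene0.png

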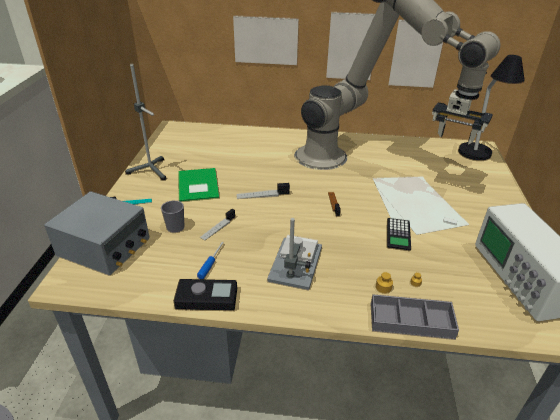

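View pics/top0.png

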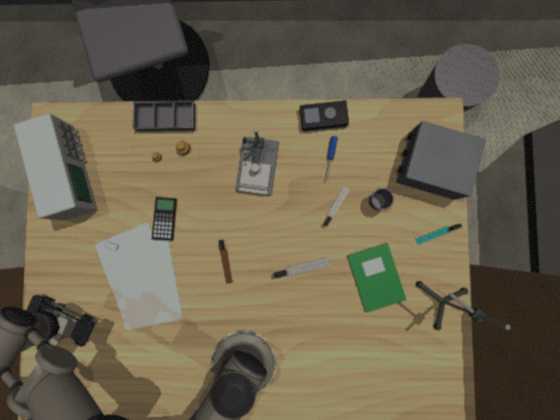

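Run:
```python
import cv2,numpy as np
a=cv2.imread("pics/top0.png");b=cv2.imread("pics/scene0.png")
A=cv2.resize(a[120:290,220:390],(680,680),interpolation=cv2.INTER_CUBIC)[:600]
cv2.imwrite("pics/ztop.png",cv2.resize(a[125:235,225:365],(796,600*1+25)[:1]+(600,),interpolation=cv2.INTER_CUBIC))
cv2.imwrite("pics/zsc.png",cv2.resize(b[180:300,190:350],(800,600),interpolation=cv2.INTER_CUBIC))
```

```text
(no output)
```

View pics/ztop.png

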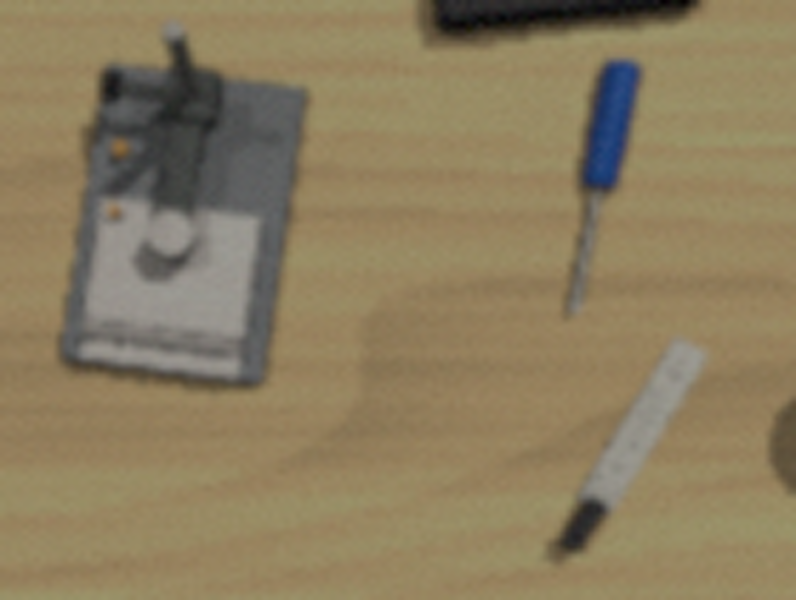

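View pics/zsc.png

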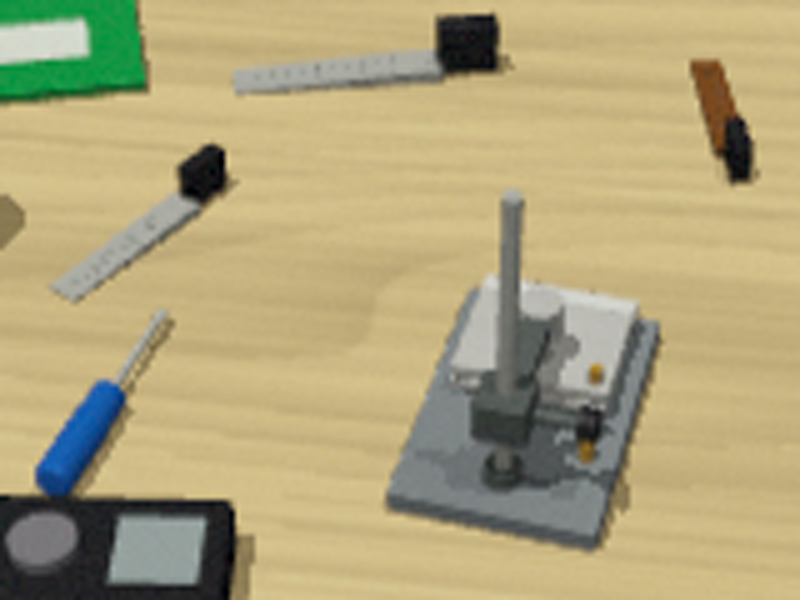

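```bash
cat > h.py <<'E'
import numpy as np,cv2
from workcell import env,effector,cams
def ray(n,uv,z):
    p=cams.camera_params(n);uv=np.atleast_2d(uv).astype(float)
    d=np.linalg.solve(p['intrinsics'],np.c_[uv,np.ones(len(uv))].T).T@p['R']
    o=-p['R'].T@p['t']; return o+d*((z-o[2])/d[:,2])[:,None]
def cloud(n,d):
    p=cams.camera_params(n);h,w=d.shape
    u,v=np.meshgrid(np.arange(w),np.arange(h))
    c=np.stack([u,v,np.ones_like(u)],-1).reshape(-1,3)*d.reshape(-1,1)
    c=np.linalg.solve(p['intrinsics'],np.eye(3))@(np.stack([u,v,np.ones_like(u)],-1).reshape(-1,3).T)
    return ((c.T*d.reshape(-1,1)-p['t'])@p['R']).reshape(h,w,3)
E
python3 - <<'E'
from h import *
f=lambda x,y:(225+(x+.5)/5.686-.5,125+(y+.5)/5.4545-.5)
print("base z18",ray("top",[f(63,363),f(262,385),f(307,90)],.018).round(4))
print("lower front z30",ray("top",[f(80,355),f(238,378)],.030).round(4))
for n in("top","scene"):
    z=np.load(f"pics/{n}0.npz");im,d=z['im'],z['d'];P=cloud(n,d)
    hsv=cv2.cvtColor(im,cv2.COLOR_RGB2HSV)
    roi=np.zeros(d.shape,bool)
    if n=="top": roi[183:232,315:352]=1
    else: roi[206:242,198:240]=1
    dark=roi&(hsv[...,2]<60); 
    white=roi&(hsv[...,1]<50)&(hsv[...,2]>90)
    for nm,m in(("dark",dark),("white",white)):
        m8=cv2.morphologyEx(m.astype(np.uint8),cv2.MORPH_CLOSE,np.ones((3,3)))
        k,l,st,c=cv2.connectedComponentsWithStats(m8); i=1+st[1:,4].argmax(); ys,xs=np.nonzero(l==i)
        q=P[l==i]; print(n,nm,len(xs),"z pct",np.percentile(q[:,2],[5,50,95]).round(4))
        if nm=="dark":
            t=q[(q[:,2]>.028)]; print(" top pts",len(t),t.mean(0) if len(t) else'')
            w=ray(n,np.c_[xs,ys],.036)
        else: w=ray(n,np.c_[xs,ys],.005)
        r=cv2.minAreaRect((w[:,:2]*1000).astype(np.float32)); print(" rect mm",r, np.round(cv2.boxPoints(r),1).tolist())
E
```

```text
base z18 [[ 0.6068  0.0275  0.018 ]
 [ 0.5915 -0.0981  0.018 ]
 [ 0.7879 -0.1271  0.018 ]]
lower front z30 [[ 0.6105  0.0154  0.03  ]
 [ 0.5948 -0.0836  0.03  ]]
top dark 27 z pct [0.0324 0.0365 0.0404]
 top pts 27 [ 0.49840614 -0.29599748  0.03637873]
 rect mm ((497.9345397949219, -295.4877624511719), (9.672225952148438, 31.222387313842773), 55.835777282714844) [[482.29998779296875, -290.70001220703125], [508.1000061035156, -308.29998779296875], [513.5999755859375, -300.29998779296875], [487.70001220703125, -282.70001220703125]]
top white 223 z pct [-0.0005  0.0064  0.0123]
 rect mm ((565.0697021484375, -338.1907043457031), (23.895797729492188, 122.73300170898438), 58.55418014526367) [[506.5, -316.3999938964844], [611.2000122070312, -380.3999938964844], [623.7000122070312, -360.0], [518.9000244140625, -296.0]]
scene dark 77 z pct [0.0083 0.0262 0.0367]
 top pts 33 [ 0.5420707  -0.28760366  0.06268253]
 rect mm ((520.572509765625, -293.2038269042969), (63.35795593261719, 27.837114334106445), 11.28756332397461) [[486.79998779296875, -285.79998779296875], [492.20001220703125, -313.1000061035156], [554.4000244140625, -300.70001220703125], [548.9000244140625, -273.3999938964844]]
scene white 185 z pct [-0.0002  0.0048  0.0089]
 rect mm ((567.5623168945312, -338.3232727050781), (29.074007034301758, 128.6588897705078), 60.868167877197266) [[504.29998779296875, -319.70001220703125], [616.7000122070312, -382.29998779296875], [630.7999877929688, -356.8999938964844], [518.4000244140625, -294.29998779296875]]
```

```bash
cat >> h.py <<'E'
from scipy.spatial.transform import Rotation as Rn
def quat(deg):
    a=np.radians(deg); x=np.array([-np.sin(a),np.cos(a),0]); z=np.array([0,0,-1.])
    return Rn.from_matrix(np.c_[x,np.cross(z,x),z]).as_quat()
GA=-31.4; SA=-8.2
def st(m=''):
    s=env.get_state(); print(m,'t%.2f'%s['time'],'p',s['position'].round(4),'F',np.round(s['wrist_force'],2),'T',np.round(s['wrist_torque'],2),'gap %.4f'%s['finger_gap'],'q5 %.2f'%s['qpos'][5]); return s
E
python3 - <<'E'
from h import *
q=quat(GA); p=np.array([.4976,-.2965,.0285])
print(env.inverse_kinematics(p,q), env.inverse_kinematics([.49,-.017,.06],quat(SA)))
env.reach(p+[0,0,.10],q); st('above')
env.move_linear(p,v=.08); st('down')
effector.grasp(squeeze=40); st('grip')
s=env.get_state(); np.save('grasp.npy',s['position'])
env.move_linear(np.array(s['position'])+[0,0,.10],v=.1); st('lift')
for n in("scene","top"):
    im,d=cams.get_image(n); cv2.imwrite(f"pics/{n}1.png",im[:,:,::-1]); np.savez(f"pics/{n}1.npz",im=im,d=d)
b=cv2.imread("pics/scene1.png"); cv2.imwrite("pics/zsc1.png",cv2.resize(b[100:310,140:420],(800,600),interpolation=cv2.INTER_CUBIC))
E
```

```text
[-6.69652533e-01  6.96077453e-01  1.61255189e+00 -4.44089210e-16
  8.32963311e-01 -1.69241548e+00] [-1.91142179e-01  5.29710143e-01  1.84953119e+00 -4.44089210e-16
  7.62351317e-01 -1.61882151e+00]
above t3.03 p [ 0.498  -0.2958  0.1287] F [ 0.25 -0.64 -0.54] T [-0.03  0.01 -0.  ] gap 0.0918 q5 -1.69
down t4.43 p [ 0.4979 -0.2967  0.0291] F [ 0.62 -0.18  0.61] T [ 0.03 -0.01  0.  ] gap 0.0918 q5 -1.69
grip t5.62 p [ 0.4976 -0.2965  0.0285] F [ 0.23 -0.58 -0.24] T [-0.05 -0.01 -0.  ] gap 0.0137 q5 -1.69
lift t6.77 p [ 0.4972 -0.2962  0.1278] F [-0.19  0.27 -1.05] T [-0.    0.08  0.01] gap 0.0140 q5 -1.69
```

View pics/zsc1.png

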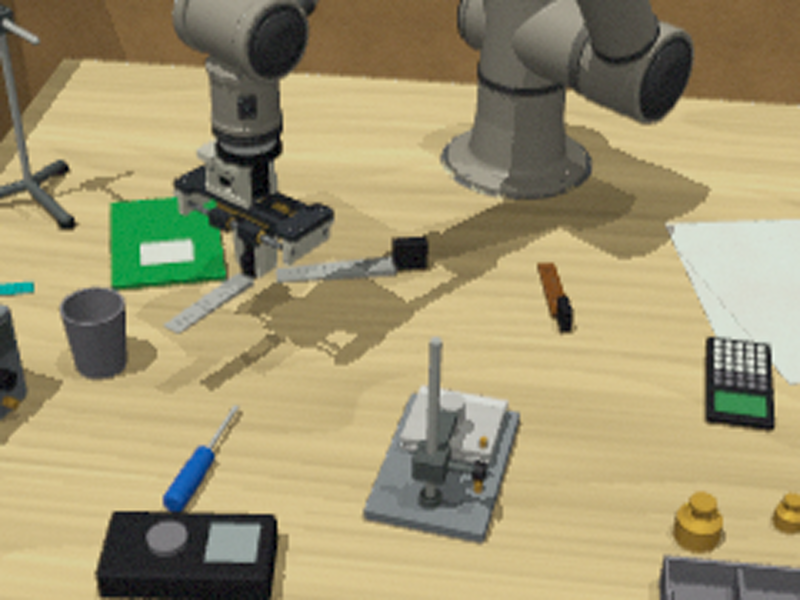

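```bash
cat >> h.py <<'E'
M=np.array([.6274,-.0377,.030]); XS=np.array([np.cos(np.radians(SA)),np.sin(np.radians(SA)),0])
ZG=.0285
def tcp(x,z): # tip in mouth frame -> TCP
    p=M+XS*(x-.140); p[2]=.030+z+ZG; return p
E
python3 - <<'E'
from h import *
q=quat(SA)
p=tcp(-.016,.0); p[2]=.16
env.reach(p-XS*.03,q); st('a')
env.move_linear(tcp(-.046,.012),v=.15); st('b')
env.move_linear(tcp(-.017,.010),v=.06); st('c')
for n in("scene","top"):
    im,d=cams.get_image(n); cv2.imwrite(f"pics/{n}2.png",im[:,:,::-1]); np.savez(f"pics/{n}2.npz",im=im,d=d)
b=cv2.imread("pics/scene2.png"); b=cv2.resize(b[190:300,230:376],(796,600),interpolation=cv2.INTER_CUBIC);cv2.imwrite("pics/zsc2.png",b)
b=cv2.imread("pics/top2.png"); b=cv2.resize(b[125:245,195:355],(800,600),interpolation=cv2.INTER_CUBIC);cv2.imwrite("pics/zt2.png",b)
E
```

```text
a t7.99 p [ 0.444  -0.012   0.1601] F [ 0.24 -0.44 -0.58] T [ 0.02  0.06 -0.01] gap 0.0134 q5 -1.63
b t8.74 p [ 0.4439 -0.0117  0.0708] F [-0.41  0.67 -0.66] T [ 0.07  0.01 -0.01] gap 0.0139 q5 -1.63
c t9.38 p [ 0.4718 -0.0152  0.0683] F [ 0.04 -0.82 -0.53] T [0.06 0.04 0.  ] gap 0.0138 q5 -1.62
```

View pics/zsc2.png

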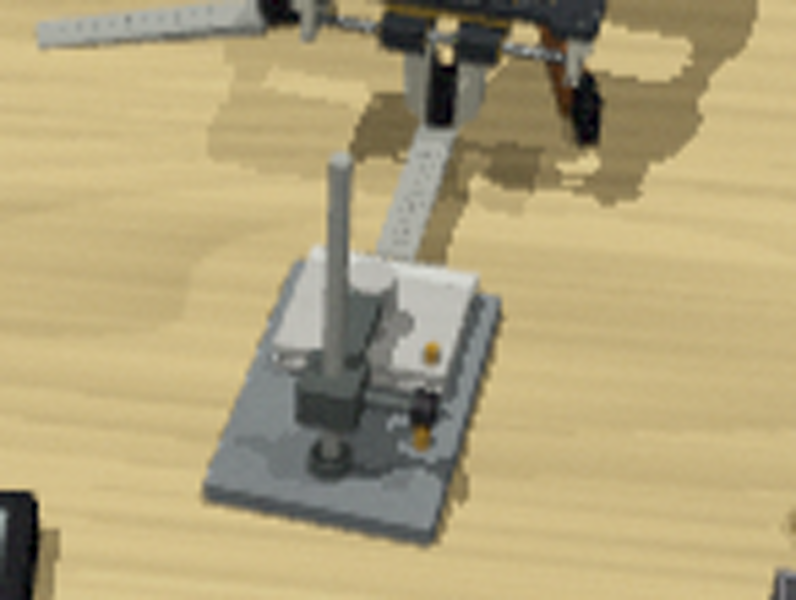

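View pics/zt2.png

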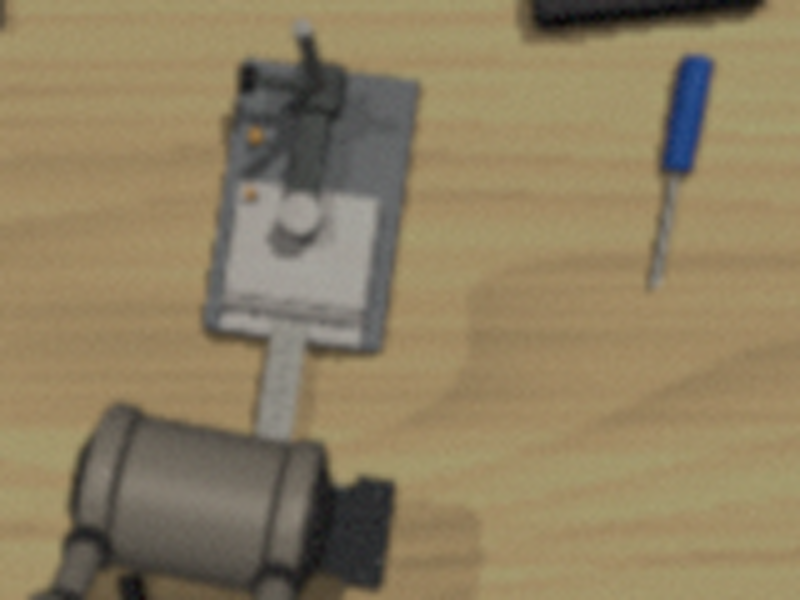

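```bash
cat >> h.py <<'E'
def avg(m='',n=12):
    S=[]
    for _ in range(n): s=env.get_state(); S.append(np.r_[s['position'],s['wrist_force'],s['wrist_torque']]); env.sleep(.02)
    a=np.mean(S,0); fx=a[3:6]@XS; d=a[:3]-(M-XS*.14); print(m,'t%.2f'%s['time'],'tip x %.4f z %.4f'%(d[:2]@XS[:2],a[2]-.03-ZG),'F',a[3:6].round(2),'Fx %.2f'%fx,'T',a[6:].round(3)); return a
E
python3 - <<'E'
from h import *
avg('hover'); 
env.move_linear(tcp(-.015,.003),v=.03); avg('3mm')
for z in (.002,.0015,.001,.0005,0,-.0005):
    r=env.move_linear(tcp(-.015,z),v=.005,stop_force=2.0); a=avg(f'z={z} {r}')
    if r: break
E
```

```text
hover t9.66 tip x -0.0173 z 0.0100 F [ 0.11 -0.05 -0.99] Fx 0.12 T [0.027 0.036 0.005]
3mm t10.25 tip x -0.0150 z 0.0029 F [-0.01 -0.23 -0.75] Fx 0.02 T [0.019 0.023 0.01 ]
z=0.002 False t10.80 tip x -0.0150 z 0.0020 F [-0.1   0.18 -0.74] Fx -0.13 T [0.044 0.05  0.003]
z=0.0015 False t11.25 tip x -0.0150 z 0.0015 F [ 0.24 -0.   -0.78] Fx 0.23 T [ 0.028  0.037 -0.007]
z=0.001 False t11.70 tip x -0.0150 z 0.0010 F [ 0.04 -0.01 -0.74] Fx 0.05 T [0.025 0.034 0.003]
z=0.0005 False t12.15 tip x -0.0150 z 0.0005 F [ 0.   -0.01 -0.81] Fx 0.00 T [ 0.046  0.03  -0.008]
z=0 False t12.60 tip x -0.0150 z -0.0000 F [-0.2  -0.16 -0.96] Fx -0.17 T [0.03  0.028 0.003]
z=-0.0005 False t13.05 tip x -0.0150 z -0.0004 F [-1.13  0.12  1.41] Fx -1.14 T [-0.006 -0.072  0.006]
```

Run:
```python
from h import *
env.move_linear(tcp(-.015,.0005),v=.01); avg('up')
r=env.move_linear(tcp(.010,.0005),v=.03,stop_force=3.); avg(f'in10 {r}')
if not r:
    r=env.move_linear(tcp(.026,.0003),v=.03,stop_force=3.); avg(f'in26 {r}')
    for n in("scene","top"):
        im,d=cams.get_image(n); cv2.imwrite(f"pics/{n}3.png",im[:,:,::-1])
    b=cv2.imread("pics/top3.png"); b=cv2.resize(b[125:245,195:355],(800,600),interpolation=cv2.INTER_CUBIC);cv2.imwrite("pics/zt3.png",b)
```

```text
up t13.50 tip x -0.0151 z 0.0004 F [ 0.24 -0.07 -1.06] Fx 0.25 T [0.014 0.056 0.003]
in10 False t14.68 tip x 0.0098 z 0.0005 F [-0.01  0.09 -0.77] Fx -0.03 T [0.023 0.036 0.003]
in26 False t15.57 tip x 0.0258 z 0.0002 F [-0.   -0.07 -1.12] Fx 0.01 T [ 0.03   0.04  -0.011]
```

View pics/zt3.png

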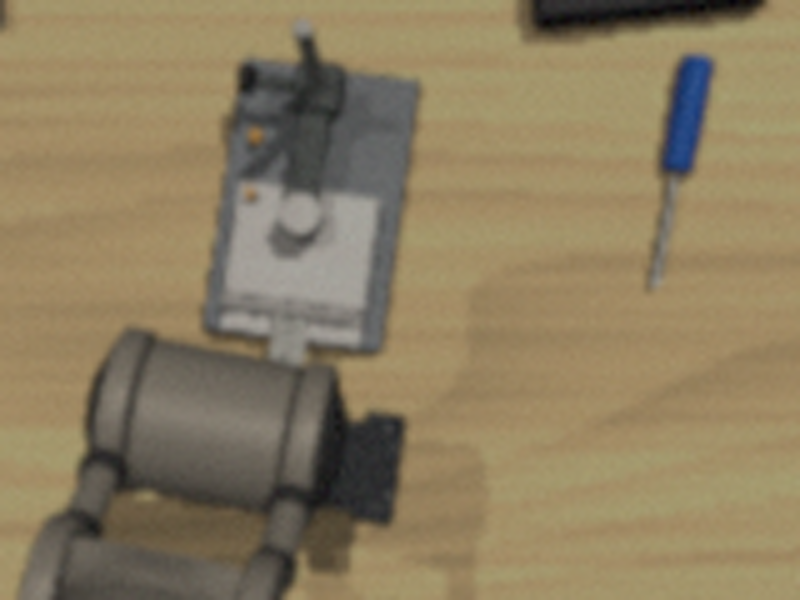

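Run:
```python
from h import *
x=.026; 
while x<.075:
    x+=.002; r=env.move_linear(tcp(x,-.0001),v=.02,stop_force=4.); a=avg(f'x={x:.3f} {r}')
    if r or a[3:6]@XS<-1.2: break
```

```text
x=0.028 False t16.12 tip x 0.0282 z -0.0001 F [ 0.37 -0.14 -0.5 ] Fx 0.39 T [ 0.002 -0.033 -0.006]
x=0.030 False t16.57 tip x 0.0302 z -0.0001 F [ 0.12 -0.01 -0.31] Fx 0.12 T [ 0.016 -0.061  0.001]
x=0.032 False t17.02 tip x 0.0322 z -0.0001 F [ 0.03 -0.05 -0.23] Fx 0.04 T [ 0.012 -0.103  0.009]
x=0.034 False t17.47 tip x 0.0342 z -0.0001 F [ 0.51 -0.18  0.07] Fx 0.53 T [ 0.009 -0.11   0.006]
x=0.036 False t17.92 tip x 0.0362 z -0.0001 F [ 0.26  0.07 -0.  ] Fx 0.25 T [ 0.015 -0.093  0.012]
x=0.038 False t18.37 tip x 0.0381 z -0.0001 F [ 0.68 -0.31  0.07] Fx 0.71 T [ 0.012 -0.091 -0.005]
x=0.040 False t18.82 tip x 0.0401 z -0.0001 F [-0.03  0.09  0.75] Fx -0.05 T [ 0.036 -0.046 -0.011]
x=0.042 False t19.27 tip x 0.0413 z -0.0001 F [-5.13  0.73  5.09] Fx -5.18 T [ 0.095  0.558 -0.001]
```

Run:
```python
from h import *
env.sleep(.5); a=avg('hold'); 
for n in("scene","top"):
    im,d=cams.get_image(n); cv2.imwrite(f"pics/{n}4.png",im[:,:,::-1])
b=cv2.imread("pics/scene4.png"); b=cv2.resize(b[180:290,240:386],(796,600),interpolation=cv2.INTER_CUBIC);cv2.imwrite("pics/zs4.png",b)
```

```text
hold t19.97 tip x 0.0413 z -0.0001 F [-5.31  0.73  4.72] Fx -5.36 T [0.107 0.557 0.002]
```

View pics/zs4.png

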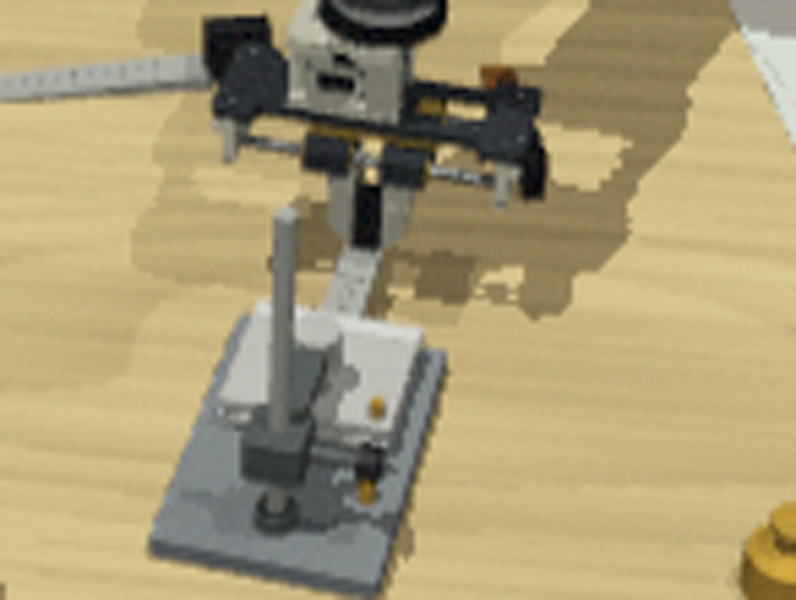

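Run:
```python
from h import *
for x,z in((.042,.0002),(.042,.0005),(.0425,.0005),(.0435,.0005)):
    r=env.move_linear(tcp(x,z),v=.005); a=avg(f'{x} {z}')
    if a[3:6]@XS<-7: break
```

```text
0.042 0.0002 t20.52 tip x 0.0416 z -0.0000 F [-4.82  0.72  1.61] Fx -4.87 T [0.125 0.629 0.015]
0.042 0.0005 t20.97 tip x 0.0417 z 0.0002 F [-4.05  0.66 -2.28] Fx -4.11 T [0.155 0.71  0.006]
0.0425 0.0005 t21.42 tip x 0.0418 z 0.0002 F [-5.56  0.91 -1.86] Fx -5.63 T [ 0.17   0.908 -0.008]
0.0435 0.0005 t21.97 tip x 0.0425 z 0.0002 F [-6.72  1.02 -0.83] Fx -6.80 T [0.174 1.006 0.01 ]
```

Run:
```python
from h import *
env.sleep(1); avg('final'); s=st()
im,_=cams.get_image("top"); cv2.imwrite("pics/top5.png",im[:,:,::-1])
print(Rn.from_quat(s['ee_rot']).as_matrix()[:,2].round(4), np.abs(s['joint_velocities']).max())
a=cv2.imread("pics/top0.png").astype(int); df=(np.abs(a-cv2.imread("pics/top5.png")).max(2)>50); print([ (n,df[y0:y1,x0:x1].mean().round(3)) for n,(x0,x1,y0,y1) in dict(calc=(150,180,195,242),weights=(148,195,138,165),driver=(320,342,132,186),cup=(365,395,185,212)).items()])
env.sign_off()
```

```text
final t23.17 tip x 0.0425 z 0.0002 F [-6.97  0.89 -1.03] Fx -7.03 T [1.780e-01 1.012e+00 1.000e-03]
 t23.18 p [ 0.5309 -0.0237  0.0587] F [-7.03  0.4  -1.36] T [0.21 1.01 0.01] gap 0.0136 q5 -1.62
[-2.3e-03  4.0e-04 -1.0e+00] 0.0014903763183653671
[('calc', np.float64(0.0)), ('weights', np.float64(0.0)), ('driver', np.float64(0.0)), ('cup', np.float64(0.0))]
the job is handed in; nothing more can be done
```

The gauge is in the gap and was handed in at about 23 s, still gripped and holding steady; no verdict was reported. I took the smaller of the two steel gauges (its blade measured 123 mm; 122 expected), gripped it by the handle at 40 N and felt for the lower plate at the open ledge. I then slid it in flat until it dragged between both plates.

**Last checks:**
- **Depth:** the tip is about 42.5 mm past the front edge, and the underside about 0.2 mm above the lower plate by arm position. First contact at about 41 mm implies a gap of about 4.5 mm, within the stated 4 to 6 mm.
- **Push:** the axial drag held steady at about 7 N, with almost no net vertical load.
- **Attitude and grip:** the tool is about 0.002 rad off vertical, the fingers are at 13.6 mm on the 14 mm handle, and the arm is still.
- **Bystanders:** the calculator, both weights, screwdriver and pen cup show no change in the top picture. I did not locate or check the eraser.

**Not measured directly:** the upper plate's lift and its contact force. From the geometry and the torques I expect a lift under 0.5 mm and roughly 6 to 7 N on the plate.

**A disagreement on the way:** at first contact the tool also pressed down by about 5 N more than expected. I relieved this by raising the hand 0.6 mm, then pushed about 1 mm further.

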